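Pack the last tin and shut the case

TASK

Stand the loose short tin upright in the empty compartment of the plywood packing case, then press both hinged covers down until each snaps and stays shut. Finally swing the steel turn bar by its knob across both covers until it is fully home under the keepers, without knocking the tin already packed or shifting the other things on the table.

Things in the scene. Friction and masses are not known exactly. Their poses are not given: they have to be found in the camera images.
- case: open-topped plywood packing case fixed to the table, 150 mm deep (its x, pointing away from the robot), 286 mm wide (its y) and 100 mm high, two compartments side by side in y, each 134 x 120 mm inside, centred 75 mm either side of the middle; inner floor 8 mm above the table, walls 8 mm, between them a 30 mm wide divider 110 mm high. Origin: centre of the underside; z up
- tin: the plain steel tin to pack, standing on the table to one side of the case: 56 mm across, 75 mm tall; origin at the centre of its underside
- packed_tin: the same kind of tin (56 mm across, 75 mm tall), already standing in one of the two compartments; origin at the centre of its underside
- pad: cardboard pad 110 x 104 x 4 mm lying on the floor of the empty compartment (left or right); origin at the centre of its underside, at 8 mm height
- tall_tin: plain steel tin, 56 mm across like the one to pack but 125 mm tall: too tall for the case; origin at the centre of its underside
- big_tin: wide plain steel tin, 99 mm across, 118 mm tall, behind the case; origin at the centre of its underside
- jar: closed glass jar, 68 mm across, 95 mm tall, behind the case; origin at the centre of its underside
- tape: roll of brown packing tape lying flat, 100 mm across, 48 mm high; origin at the centre of its underside
- offcut: flat offcut of wood, 120 x 70 x 18 mm; origin at the centre of its underside
- brush: hand brush lying on the table between the robot and the case, about 25 mm high; origin at its underside
- cover_left (a joint): hinge angle (rad) of the left cover, a flat wooden flap 155 x 118 x 8 mm on the case's far rim: 0 is shut and level, about 1.5 is standing upright, up to 1.95. A light spring lifts it; near 0.09 a ball catch under a steel tab at its near edge must be forced (about 9 N near that edge); then it snaps to 0 and stays
- cover_left_hinge (a point): point on the hinge line of the left cover (the case's +y side), middle of its width, at the height of its outer (upper) face, 108 mm up when shut; it turns a little with the cover
- cover_left_edge (a point): middle of the free edge of the left cover, on its outer face, 155 mm from the hinge. A small steel keeper stands 21 mm proud of the cover beside the divider, 85 to 110 mm from the hinge and 45 to 57 mm from the cover's middle line
- cover_right (a joint): hinge angle (rad) of the right cover, a flat wooden flap 155 x 118 x 8 mm on the case's far rim: 0 is shut and level, about 1.5 is standing upright, up to 1.95. A light spring lifts it; near 0.09 a ball catch under a steel tab at its near edge must be forced (about 9 N near that edge); then it snaps to 0 and stays
- cover_right_hinge (a point): point on the hinge line of the right cover (the case's -y side), middle of its width, at the height of its outer (upper) face, 108 mm up when shut; it turns a little with the cover
- cover_right_edge (a point): middle of the free edge of the right cover, on its outer face, 155 mm from the hinge. A small steel keeper stands 21 mm proud of the cover beside the divider, 85 to 110 mm from the hinge and 45 to 57 mm from the cover's middle line
- bar (a joint): angle (rad) of the steel turn bar (164 x 20 x 7 mm, 115 to 122 mm above the table), pivoted at its middle on the divider. About 1.5: open, along the divider, knob towards the robot; 0: closed, across both covers, ends under the keepers, knob over the left (case +y) cover. Closes clockwise seen from above, stays where left, cannot cross a cover that is not shut
- bar_pivot (a point): point on the bar's upright pivot, at the bar's top face, 30 mm in front of the case's centre
- bar_knob (a point): centre of the top of the upright knob on the bar, 70 mm from the pivot; the knob is 18 mm across and stands 35 mm above the bar (top 157 mm above the table)
Things that resemble listed ones, but are neither listed nor needed, are in the scene too. Leave any blue or red look-alike of the tin alone.

How it is judged:
By the outcome, as a careful person would: the job done as asked, in the order asked, and still so for the second after the job is handed in, with the robot touching nothing.
It also fails if it takes over 72 s, if anything falls off the work surface, if the arm or the gripper's body presses on something with over 40 N, if the wrist force passes 120 N, or if a joint passes its speed limit or range.

ROBOT

A 6-joint arm with a two-finger parallel gripper is mounted at the origin on the work surface. World frame = base frame: x ahead of the robot, y to its left, z up, the work surface at z = 0. Lengths are in m, angles in rad, forces in N, time in s.
With the tool pointing down it reaches from about 0.35 to 0.975 m from the base axis. Payload 4.9 kg.
Tool frame: the origin (TCP) lies midway between the tips of the shut fingers; the grasp point (between the pads) lies 19 mm behind it; z points along the fingers, y is the line along which they close (so a half turn about z gives the same grasp; the last joint's range is limited). The gripper opens to 85 mm and grips with 20 to 120 N. Pads are 22 mm wide; open, the fingers measure 114 mm over their backs; the gripper's body (76 mm by 85 mm) begins 54 mm behind the grasp point. The pads swing forward as they close: fully open they stand 13 mm farther back than shut.
Start: joints at [-1.36, 0.053, 1.613, -0, 1.476, -0.119], TCP at [0.202, -0.591, 0.231] pointing down, gripper open.
Joint ranges: [-3.01, 3.01], [-1.01, 2.22], [0.06, 2.58], [-1.02, 4.17], [0.09, 2.62], [-3.14, 3.14]. Speed limits (rad/s): [2.57, 2.57, 3.14, 3.14, 3.14, 3.14].

INTERFACE

Orientations are given as a rotation vector (axis times angle).
In Python, from station import ctrl gives the robot as it stands. The module is installed in compiled form; this text tells all that it offers.
- The arm moves only by the shell command python3 -m handwheel 'ROWS' [OPENING] [FORCE]. ROWS is JSON, a list of rows, each a list of 2 entries, a list of its own where there are three numbers: the shift along the tool's x, y, z in cm, then the turn, a rotation vector about the tool's x, y, z in rad. In form: [[[tx, ty, tz], [ax, ay, az]], ...]. A call has 1 to 5 rows; each row is the pose to reach, as a shift and turn from the pose commanded when the call began, along the tool's axes at that moment; what a row does not reach only later rows make up. A row lasts 1/8 s, in which the tool goes at most 62.5 mm and 10.7 degrees, less where a joint would pass 70% of its speed; a pose out of reach is approached as far as the arm can. A call with a gripper value outside its range is refused whole. OPENING is the gripper's target within -1 to 1 (shut at 1, half-way at 0, fully open at -1), set as the call begins (- or left out, the last holds). The fingers move at their own pace and stop on an object; FORCE is the grip in N (left out, the last holds). Time passes only in rows, so rows that repeat a pose let the fingers close. It gives the time, the measured TCP pose, the force, the opening and the grip force at its end, in the units of the state.
- ctrl.get_obs(): the state, without advancing time (a new reading comes with each control period).
- ctrl.get_image(name): name is "scene" or "top"; returns the picture (480x640x3 uint8, blue, green, red); there is no depth.
- ctrl.calibration(name): a dict with "fx", "fy", "cx", "cy" (pixels), "R" (3x3) and "t" (3): a world point X has camera coordinates R X + t. Camera axes: x right, y down, z forward; pixel columns grow to the right and rows downward; lengths in m; the calibration is good to about 2 mm. A picture is of the moment at which its call begins. calibration takes no time and is no camera call.
- ctrl.finish_job(): hands the job in; it is judged then, once.
Trained networks look in the newest picture that a camera, given by its name, has taken for a name from the list of things; names that differ only in an ending like _2 or _b are one class to them, and where a whole thing is asked for, a point or a joint stands for the part that bears it (a point fixed in the world has none). Each returns a list of dicts, best first, with "score" (0 to 1); they miss things now and then, are a little off and sometimes report something else, mostly with a low value. They report only what shows in the picture. A call takes as long as a camera call. They do not tell look-alikes from the thing itself.
- ctrl.look_for(camera, query): "position" ([column, row] in pixels, amid what is visible of it).
- ctrl.landmark_of(camera, query): "position" ([column, row] in pixels: a listed point, or the origin of a listed thing).
The state is a dict: "t": time; "q": joint angles; "dq": joint speeds; "effort": joint torques, N m; "tool_pos": TCP position; "tool_rot": TCP orientation; "contact_force": force on the tool from outside, world axes, zero at the start; "wrist_torque": the same for the moment, N m; "opening": finger opening in m; "grip_force": force on a finger pad.
Only numpy, scipy, OpenCV 4.12 (cv2) and the standard library are available. Lean on these libraries where they do the work, as an engineer would, in place of code of your own. Each camera call takes 0.05 s, during which the arm holds its last target. There are 200 camera calls.

## Working session

There is one attempt and no reset: what is moved stays moved. The work goes in short steps, Python scripts to look and compute and a shell command to move; the robot and the scene stay as the last step left them, time stands still between calls to the robot, and variables do not carry over. Pictures are saved under pics/ and viewed, at most 10 in all, crops included, and the job is handed in when it is done.

```bash
mkdir -p pics; cat > h.py <<'E'
import numpy as np, cv2
from station import ctrl
from scipy.spatial.transform import Rotation as Ro
def ray(cam,p):
    c=ctrl.calibration(cam);R=np.array(c["R"]);t=np.array(c["t"])
    d=R.T@np.array([(p[0]-c["cx"])/c["fx"],(p[1]-c["cy"])/c["fy"],1]);return -R.T@t,d
def atz(cam,p,z):
    o,d=ray(cam,p);return o+d*(z-o[2])/d[2]
def proj(cam,X):
    c=ctrl.calibration(cam);v=np.array(c["R"])@np.array(X)+np.array(c["t"]);return np.array([c["fx"]*v[0]/v[2]+c["cx"],c["fy"]*v[1]/v[2]+c["cy"]])
def tri(ps,pt):
    A=[];b=[]
    M=np.zeros((3,3));v=np.zeros(3)
    for c,p in(("scene",ps),("top",pt)):
        o,d=ray(c,p);d=d/np.linalg.norm(d);P=np.eye(3)-np.outer(d,d);M+=P;v+=P@o
    return np.linalg.solve(M,v)
def delta(target,rot=None):
    o=ctrl.get_obs();R=Ro.from_rotvec(o["tool_rot"]);return R.inv().apply(np.array(target)-o["tool_pos"])*100
E
python3 - <<'E'
from h import *
np.set_printoptions(precision=3,suppress=True)
for c in("scene","top"):
    cv2.imwrite(f"pics/{c}0.png",ctrl.get_image(c))
Z=dict(case=0,tin=0,packed_tin=.008,pad=.008,tall_tin=0,tape=0,brush=0,offcut=0,big_tin=0,jar=0,cover_left_hinge=.108,cover_right_hinge=.108,bar_pivot=.122,bar_knob=.157,cover_left_edge=.26,cover_right_edge=.26)
for n,z in Z.items():
    for c in("scene","top"):
        for r in ctrl.landmark_of(c,n)[:4]:
            print(n,c,np.round(r["position"]),round(r["score"],2),atz(c,r["position"],z))
o=ctrl.get_obs();print(o["t"],o["tool_pos"],Ro.from_rotvec(o["tool_rot"]).as_matrix(),o["opening"])
E
```

```text
case scene [296. 297.] 0.73 [ 0.576 -0.067  0.   ]
case top [327. 251.] 0.77 [ 0.576 -0.055  0.   ]
tin scene [169. 275.] 0.71 [ 0.393 -0.308  0.   ]
tin scene [136. 300.] 0.64 [ 0.434 -0.395  0.   ]
tin scene [122. 337.] 0.61 [ 0.522 -0.447  0.   ]
tin scene [175. 311.] 0.58 [ 0.5   -0.324  0.   ]
tin top [456. 300.] 0.94 [ 0.443 -0.4    0.   ]
tin top [471. 272.] 0.77 [ 0.517 -0.442  0.   ]
tin top [427. 277.] 0.63 [ 0.504 -0.322  0.   ]
tin top [419. 315.] 0.57 [ 0.402 -0.297  0.   ]
packed_tin scene [264. 297.] 0.74 [ 0.553 -0.134  0.008]
packed_tin scene [291. 247.] 0.43 [ 0.437 -0.017  0.008]
packed_tin scene [287. 216.] 0.36 [0.331 0.017 0.008]
packed_tin scene [341. 230.] 0.33 [0.436 0.118 0.008]
packed_tin top [377. 220.] 0.32 [ 0.658 -0.189  0.008]
packed_tin top [310. 216.] 0.19 [ 0.669 -0.01   0.008]
pad top [355. 257.] 0.66 [ 0.559 -0.13   0.008]
pad top [328. 248.] 0.36 [ 0.585 -0.058  0.008]
pad top [376. 219.] 0.31 [ 0.66  -0.189  0.008]
tall_tin scene [174. 371.] 0.68 [ 0.649 -0.371  0.   ]
tall_tin scene [416. 214.] 0.6 [0.455 0.322 0.   ]
tall_tin top [183. 297.] 0
[... 1088 characters left out ...]
_pivot top [328. 260.] 0.77 [ 0.545 -0.053  0.122]
bar_knob scene [288. 213.] 0.71 [ 0.473 -0.038  0.157]
bar_knob scene [292. 246.] 0.46 [ 0.569 -0.069  0.157]
bar_knob top [319. 287.] 0.72 [ 0.477 -0.031  0.157]
cover_left_edge scene [338. 229.] 0.66 [ 0.654 -0.01   0.26 ]
cover_left_edge top [308. 207.] 0.95 [ 0.656 -0.005  0.26 ]
cover_left_edge top [350. 181.] 0.71 [ 0.714 -0.1    0.26 ]
cover_right_edge scene [262. 242.] 0.83 [ 0.626 -0.153  0.26 ]
cover_right_edge top [378. 220.] 0.73 [ 0.625 -0.164  0.26 ]
cover_right_edge top [366. 226.] 0.57 [ 0.611 -0.136  0.26 ]
1.7 [ 0.202 -0.591  0.231] [[ 0.946  0.324 -0.   ]
 [ 0.324 -0.946 -0.   ]
 [-0.     0.    -1.   ]] 0.08566203693635005
```

View pics/top0.png

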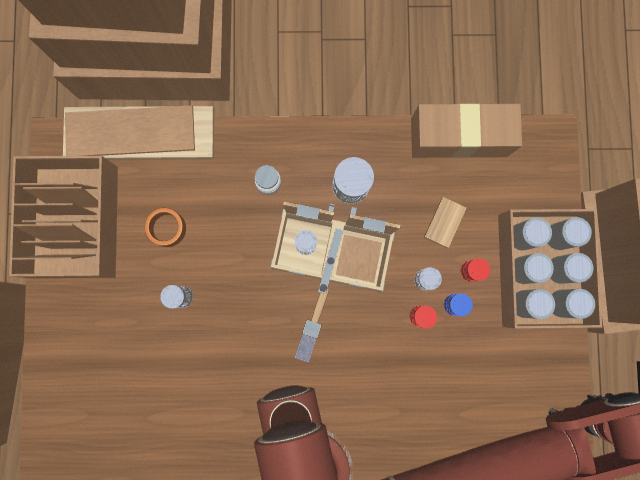

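View pics/scene0.png

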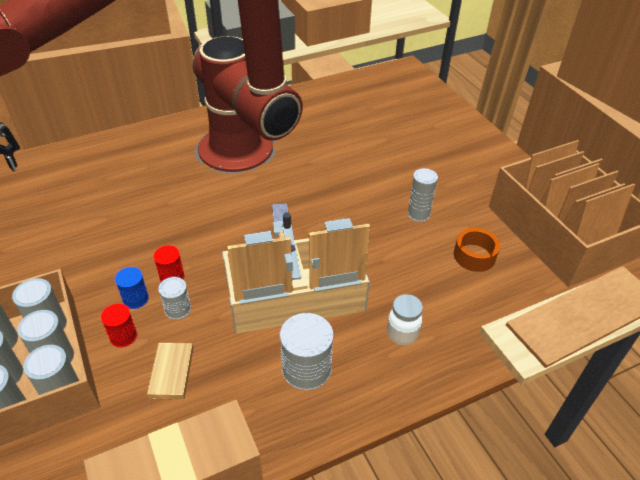

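The top view shows the plain short tin at (428,278). The things that could be taken for it are:
- red tins at (425,317) and (477,270)
- a blue tin at (459,304)
- the tall tin at (175,296)
- the boxed tins at about (540-580,230-305)
- the packed tin at (306,242)

The tin to pack is the plain one at (428,278) in the top view, (175,298) in the scene view. The empty compartment is the right one, with the pad at (358,257). I'll check both with a crop and a model overlay.

```bash
python3 - <<'E'
from h import *
C=np.array([.573,-.061]);a=-.2
X=np.array([np.cos(a),np.sin(a)]);Y=np.array([-np.sin(a),np.cos(a)])
out=[]
for c,(x0,y0,w,h) in(("top",(260,190,240,150)),("scene",(100,200,300,190))):
    S=800//w+0 if c=="top" else 2.66
    im=cv2.imread(f"pics/{c}0.png");im=cv2.resize(im[y0:y0+h,x0:x0+w],None,fx=S,fy=S,interpolation=cv2.INTER_CUBIC)
    P=lambda q:tuple(int(round(v)) for v in ((proj(c,q)-[x0,y0]+.5)*S))
    def poly(pts,col): cv2.polylines(im,[np.array([P(p) for p in pts])],True,col,1)
    f=lambda x,y,z:[*(C+x*X+y*Y),z]
    poly([f(-.075,-.143,.1),f(-.075,.143,.1),f(.075,.143,.1),f(.075,-.143,.1)],(0,255,0))
    poly([f(-.1,-.008,.122),f(-.1,.008,.122)],(0,0,255))
    for z in(0,.075):
        poly([[.502+.028*np.cos(t),-.323+.028*np.sin(t),z] for t in np.linspace(0,6.28,40)],(0,255,255))
    out.append(im)
cv2.imwrite("pics/c1.png",out[0]);cv2.imwrite("pics/c2.png",out[1])
E
```

```text
(no output)
```

View pics/c1.png

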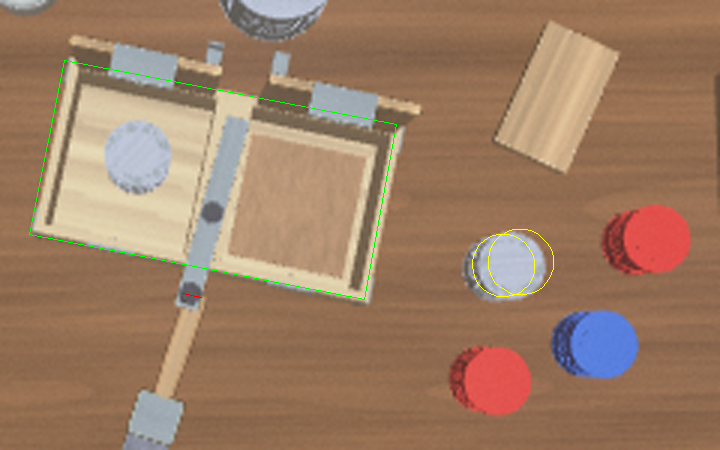

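The crop shows the plain steel tin, disc centred near (513,266) in the crop, with the red and blue tins around it. The case outline fits well. The tin estimate is about 8 mm off, so I'll refine it from the disc.

```bash
python3 - <<'E'
from h import *
im=cv2.imread("pics/top0.png");x0,y0=408,260
g=im[y0:y0+40,x0:x0+40].astype(int)
m=((g.min(2)>125)).astype(np.uint8)
n,l,s,ce=cv2.connectedComponentsWithStats(m)
print(s,ce)
for i in range(1,n):
    if s[i][4]>60: print(atz("top",ce[i]+[x0,y0],.075))
im=cv2.imread("pics/scene0.png");x0,y0=155,272
g=im[y0:y0+50,x0:x0+40].astype(int);m=(g.min(2)>165).astype(np.uint8)
n,l,s,ce=cv2.connectedComponentsWithStats(m)
for i in range(1,n):
    if s[i][4]>60: print(s[i],ce[i]+[x0,y0],atz("scene",ce[i]+[x0,y0],.075))
print(proj("scene",[.499,-.316,.075]),delta([.5,-.319,.2]))
E
```

```text
[[   0    0   40   40 1143]
 [   8    7   26   23  455]
 [   6   21    1    1    1]
 [   7   24    1    1    1]] [[18.95188101 19.97812773]
 [20.93406593 18.28571429]
 [ 6.         21.        ]
 [ 7.         24.        ]]
[ 0.49797504 -0.31261199  0.075     ]
[  4   5  27  21 447] [171.91946309 287.16331096] [ 0.49818664 -0.31829781  0.075     ]
[173.08358115 287.08100297] [ 36.97554074 -16.12490557   3.12911482]
```

View pics/c2.png

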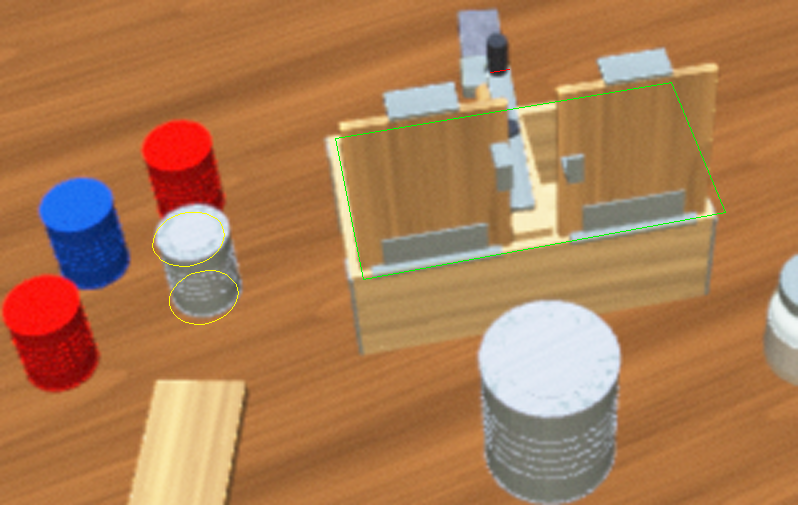

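The scene crop confirms the choice: the plain tin is at about (0.498,-0.316). I'm moving above it with the tool turned to line up with the case.

```bash
python3 -m handwheel '[[[37,-16.5,3],[0,0,0.53]],[[37,-16.5,3],[0,0,0.53]],[[37,-16.5,3],[0,0,0.53]],[[37,-16.5,3],[0,0,0.53]],[[37,-16.5,3],[0,0,0.53]]]' -1 40
python3 - <<'E'
from h import *
np.set_printoptions(precision=3,suppress=True)
print(Ro.from_rotvec(ctrl.get_obs()["tool_rot"]).as_matrix(),delta([.498,-.3155,.15]))
E
```

```text
t: 2.33
tool_pos: [0.4299, -0.3795, 0.2086]
tool_rot: [3.125, -0.314, 0.001]
contact_force: [0.6, 0.1, -0.1]
opening: 0.0851
grip_force: 0.0
[[ 0.98  -0.199  0.001]
 [-0.199 -0.98  -0.001]
 [ 0.001  0.001 -1.   ]] [ 5.399 -7.631  5.859]
```

```bash
python3 -m handwheel '[[[5.4,-7.6,5.9],[0,0,0]],[[5.4,-7.6,5.9],[0,0,0]],[[5.4,-7.6,5.9],[0,0,0]],[[5.4,-7.6,5.9],[0,0,0]]]'
python3 - <<'E'
from h import *
np.set_printoptions(precision=3,suppress=True)
print(delta([.498,-.3155,.03]))
cv2.imwrite("pics/s1.png",ctrl.get_image("scene")[180:360,60:320].repeat(3,0).repeat(3,1))
E
```

```text
t: 2.82
tool_pos: [0.4966, -0.3177, 0.15]
tool_rot: [3.125, -0.314, 0.0]
contact_force: [-0.1, -0.1, 0.2]
opening: 0.0855
grip_force: 0.0
[ 0.084 -0.256 11.999]
```

View pics/s1.png

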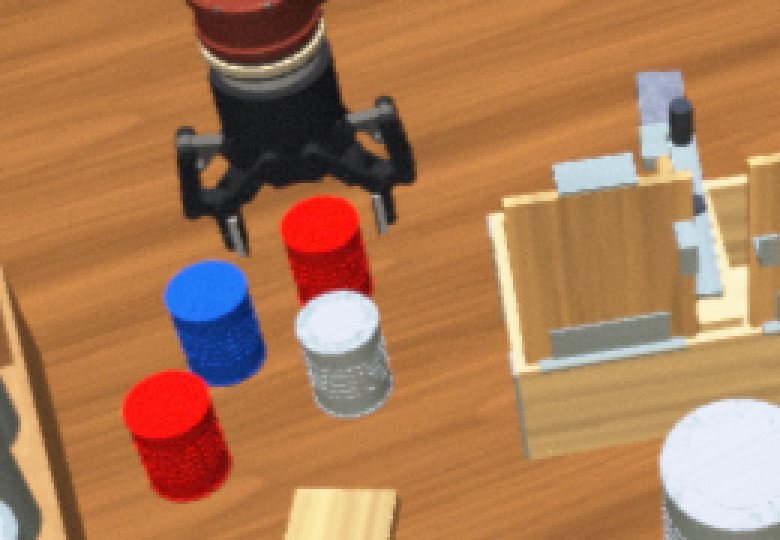

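The view shows the open gripper (tips at about (238,245) and (383,225) in the crop) above and behind the tin's disc at (340,322). That fits a height of 0.15 m, so I'm descending.

```bash
python3 -m handwheel '[[[0.1,-0.2,5],[0,0,0]],[[0.1,-0.2,9],[0,0,0]],[[0.1,-0.2,12],[0,0,0]],[[0.1,-0.2,12],[0,0,0]]]'
python3 -m handwheel '[[[0,0,0],[0,0,0]],[[0,0,0],[0,0,0]],[[0,0,0],[0,0,0]],[[0,0,0],[0,0,0]],[[0,0,0],[0,0,0]]]' 1 40
```

```text
t: 3.38
tool_pos: [0.496, -0.3156, 0.0278]
tool_rot: [-3.123, 0.317, 0.005]
contact_force: [0.1, 0.3, 0.2]
opening: 0.0854
grip_force: 0.0
t: 4.0
tool_pos: [0.4995, -0.3171, 0.0324]
tool_rot: [3.123, -0.314, 0.006]
contact_force: [-2.3, -1.2, 5.8]
opening: 0.0555
grip_force: 43.0
```

```bash
python3 -m handwheel '[[[0,0,-5],[0,0,0]],[[0,0,-10],[0,0,0]],[[0,0,-14.5],[0,0,0]],[[0,0,-14.5],[0,0,0]]]'
python3 - <<'E'
from h import *
np.set_printoptions(precision=3,suppress=True)
print(delta([.557,-.136,.175]))
E
```

```text
t: 4.5
tool_pos: [0.5003, -0.3171, 0.1799]
tool_rot: [3.121, -0.313, 0.013]
contact_force: [-0.3, -0.6, -3.0]
opening: 0.0553
grip_force: 43.7
[  1.959 -18.879   0.42 ]
```

```bash
python3 -m handwheel '[[[0.6,-6,0],[0,0,0]],[[1.2,-12,0],[0,0,0]],[[1.9,-17,0],[0,0,0]],[[1.9,-18.9,0],[0,0,0]],[[1.9,-18.9,0],[0,0,0]]]'
python3 - <<'E'
from h import *
np.set_printoptions(precision=3,suppress=True)
print(delta([.557,-.136,.044]))
im=ctrl.get_image("top")[190:310,260:440];cv2.imwrite("pics/t2.png",cv2.resize(im,None,fx=4,fy=4,interpolation=2))
E
```

```text
t: 5.12
tool_pos: [0.5534, -0.1328, 0.1725]
tool_rot: [-3.126, 0.311, 0.005]
contact_force: [-0.7, -0.8, -2.4]
opening: 0.0552
grip_force: 44.3
[ 0.458  0.243 12.853]
```

View pics/t2.png

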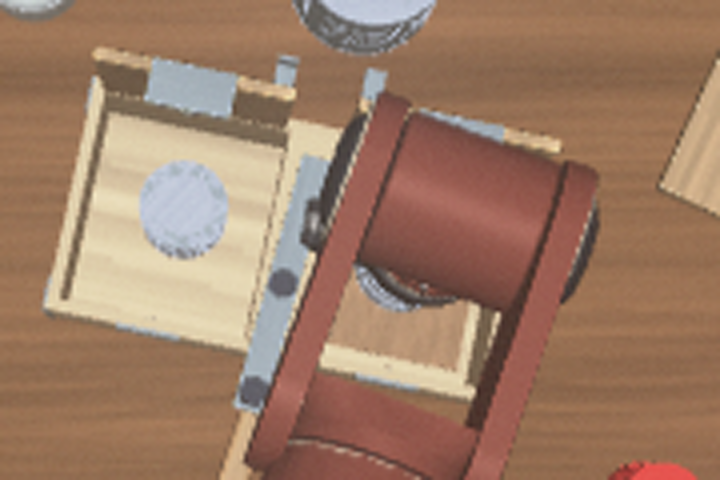

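The top view shows the tin, partly visible at (390,290) in the crop, over the right compartment. I'm lowering it.

```bash
python3 -m handwheel '[[[0.4,0.2,4],[0,0,0]],[[0.4,0.2,8],[0,0,0]],[[0.4,0.2,11],[0,0,0]],[[0.4,0.2,12.4],[0,0,0]],[[0.4,0.2,12.4],[0,0,0]]]'
python3 -m handwheel '[[[0,0,0],[0,0,0]]]'
```

```text
t: 5.8
tool_pos: [0.5562, -0.1412, 0.0493]
tool_rot: [3.12, -0.317, -0.004]
contact_force: [-3.4, -10.7, -5.2]
opening: 0.0549
grip_force: 49.3
t: 5.92
tool_pos: [0.5559, -0.1412, 0.0494]
tool_rot: [3.12, -0.317, -0.005]
contact_force: [-3.5, -10.5, -5.8]
opening: 0.055
grip_force: 49.4
```

The contact is on the divider or bar side, so I'm shifting the tin 1 cm away from it and lowering the rest.

```bash
python3 -m handwheel '[[[0,0.5,-0.5],[0,0,0]],[[0,1.0,-0.5],[0,0,0]],[[0,1.0,-0.5],[0,0,0]]]'
python3 - <<'E'
from h import *
np.set_printoptions(precision=3,suppress=True)
print(delta([.557,-.1425,.0455]))
for c in("top","scene"): print([(np.round(r["position"]),atz(c,r["position"],.157),round(r["score"],2)) for r in (ctrl.get_image(c),ctrl.landmark_of(c,"bar_knob"))[1][:2]])
E
```

```text
t: 6.3
tool_pos: [0.5558, -0.1473, 0.0556]
tool_rot: [3.126, -0.315, 0.001]
contact_force: [-0.8, -0.2, -3.1]
opening: 0.0554
grip_force: 48.2
[ 0.026 -0.491  1.014]
[(array([324., 286.]), array([ 0.478, -0.041,  0.157]), 0.96)]
[(array([286., 212.]), array([ 0.467, -0.04 ,  0.157]), 0.69)]
```

```bash
python3 -m handwheel '[[[0,0,0.5],[0,0,0]],[[0,0,0.9],[0,0,0]],[[0,0,1.15],[0,0,0]],[[0,0,1.15],[0,0,0]]]'
```

```text
t: 7.0
tool_pos: [0.5598, -0.1473, 0.0505]
tool_rot: [3.124, -0.313, 0.012]
contact_force: [-6.0, 7.3, 23.6]
opening: 0.0547
grip_force: 55.5
```

Something is still catching on the wall side, because the gripper linkage is wide across y. I'm raising it, turning it onto the compartment's diagonal and recentring.

```bash
python3 -m handwheel '[[[0,0,-3],[0,0,0]],[[0,0,-4],[0,0,0]],[[0,0,-4],[0,0,0]]]'
python3 - <<'E'
from h import *
np.set_printoptions(precision=3,suppress=True)
o=ctrl.get_obs();print(o["q"],o["contact_force"],o["tool_pos"],delta([.557,-.139,.09]))
im=ctrl.get_image("scene")[150:330,190:400];cv2.imwrite("pics/s3.png",cv2.resize(im,None,fx=3.5,fy=3.3,interpolation=2))
E
```

```text
t: 7.38
tool_pos: [0.5561, -0.1466, 0.0842]
tool_rot: [3.126, -0.314, 0.002]
contact_force: [-1.3, 0.7, -2.0]
opening: 0.0548
grip_force: 48.2
[-0.387  0.071  1.851  0.     1.218  1.384] [-1.276  0.657 -1.986] [ 0.556 -0.147  0.084] [-0.064 -0.766 -0.578]
```

View pics/s3.png

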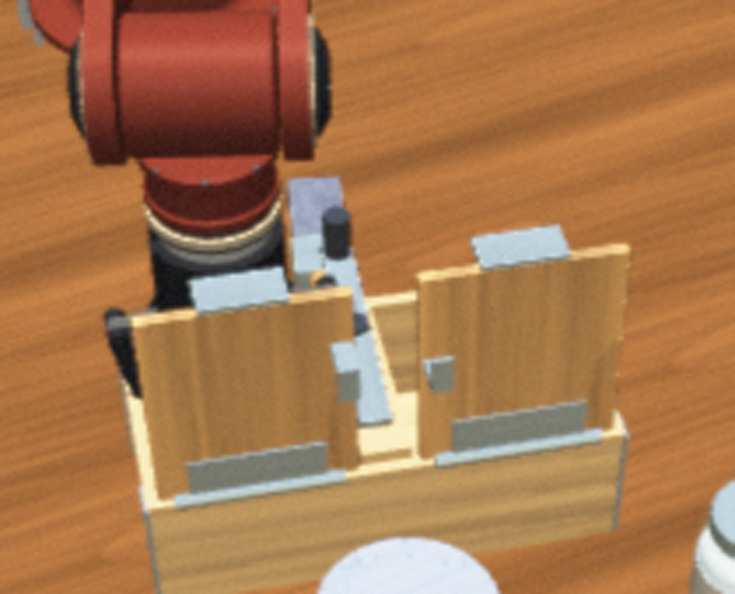

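The view shows the linkage knuckle sticking out at (120,345) over the right wall, with the bar still along the divider. I'm turning the tool diagonal.

```bash
python3 -m handwheel '[[[0,-0.5,-0.5],[0,0,-0.18]],[[0,-0.7,-0.5],[0,0,-0.36]],[[0,-0.7,-0.5],[0,0,-0.54]],[[0,-0.7,-0.5],[0,0,-0.7]],[[0,-0.7,-0.5],[0,0,-0.7]]]'
python3 -m handwheel '[[[0,0,1.5],[0,0,0]],[[0,0,3],[0,0,0]],[[0,0,4],[0,0,0]],[[0,0,4],[0,0,0]]]'
```

```text
t: 8.05
tool_pos: [0.5561, -0.1393, 0.087]
tool_rot: [-3.043, -0.773, 0.004]
contact_force: [0.1, 0.6, -2.0]
opening: 0.0552
grip_force: 48.3
t: 8.55
tool_pos: [0.5559, -0.1393, 0.0471]
tool_rot: [-3.042, -0.776, 0.004]
contact_force: [0.6, -0.3, -2.6]
opening: 0.0552
grip_force: 48.3
```

Free at 0.047. I'm lowering until contact.

```bash
python3 -m handwheel '[[[0,0,0.2],[0,0,0]],[[0,0,0.4],[0,0,0]],[[0,0,0.4],[0,0,0]]]'
```

```text
t: 8.93
tool_pos: [0.5573, -0.1398, 0.0452]
tool_rot: [3.044, 0.777, 0.001]
contact_force: [-0.2, -0.1, -2.7]
opening: 0.0553
grip_force: 48.3
```

```bash
python3 -m handwheel '[[[0,0,0.2],[0,0,0]],[[0,0,0.3],[0,0,0]],[[0,0,0.3],[0,0,0]]]'
```

```text
t: 9.3
tool_pos: [0.5578, -0.1399, 0.0444]
tool_rot: [3.044, 0.777, 0.0]
contact_force: [-5.8, 1.2, 9.1]
opening: 0.0553
grip_force: 49.6
```

Landed at the expected height. Releasing and withdrawing.

```bash
python3 -m handwheel '[[[0,0,-0.2],[0,0,0]],[[0,0,-0.2],[0,0,0]],[[0,0,-0.2],[0,0,0]]]' -0.6
python3 -m handwheel '[[[0,0,-3],[0,0,0]],[[0,0,-8],[0,0,0]],[[0,0,-14],[0,0,0]],[[0,0,-20],[0,0,0]],[[0,0,-25],[0,0,0]]]'
```

```text
t: 9.68
tool_pos: [0.5572, -0.1397, 0.0439]
tool_rot: [3.044, 0.777, 0.0]
contact_force: [-0.7, 0.6, -0.7]
opening: 0.0686
grip_force: 0.0
t: 10.3
tool_pos: [0.5573, -0.1398, 0.2967]
tool_rot: [3.043, 0.777, 0.003]
contact_force: [0.9, -0.4, -0.4]
opening: 0.0682
grip_force: 0.0
```

```bash
python3 - <<'E'
from h import *
np.set_printoptions(precision=3,suppress=True)
print(delta([.672,-.165,.32]),delta([.672,-.165,.24]))
ctrl.get_image("top"),ctrl.get_image("scene")
for c in("top","scene"):
  for n,z in(("cover_right_edge",.26),("bar_knob",.157),("cover_right_hinge",.108),("tin",.012)):
    print(c,n,[(np.round(r["position"]),atz(c,r["position"],z),round(r["score"],2)) for r in ctrl.landmark_of(c,n)[:2]])
im=ctrl.get_image("scene")[150:330,190:400];cv2.imwrite("pics/s4.png",cv2.resize(im,None,fx=3.5,fy=3.3,interpolation=2))
E
```

```text
[ 8.861  7.714 -2.309] [8.85  7.702 5.691]
top cover_right_edge []
top bar_knob [(array([326., 287.]), array([ 0.476, -0.047,  0.157]), 0.71), (array([306., 204.]), array([0.678, 0.001, 0.157]), 0.43)]
top cover_right_hinge [(array([328., 251.]), array([ 0.568, -0.054,  0.108]), 0.32)]
top tin [(array([418., 317.]), array([ 0.398, -0.294,  0.012]), 0.81), (array([472., 271.]), array([ 0.518, -0.441,  0.012]), 0.66)]
scene cover_right_edge []
scene bar_knob [(array([287., 213.]), array([ 0.471, -0.04 ,  0.157]), 0.61), (array([296., 295.]), array([ 0.688, -0.115,  0.157]), 0.25)]
scene cover_right_hinge [(array([258., 298.]), array([ 0.629, -0.171,  0.108]), 0.68)]
scene tin [(array([121., 335.]), array([ 0.525, -0.447,  0.012]), 0.77), (array([170., 273.]), array([ 0.399, -0.304,  0.012]), 0.63)]
```

```bash
python3 -m handwheel '[[[0,0,-3],[0,0,0.1]],[[4,3.5,-3],[0,0,0.28]],[[8,7,-3],[0,0,0.46]],[[8.9,7.7,-3],[0,0,0.64]],[[8.9,7.7,-3],[0,0,0.7]]]' 1
python3 - <<'E'
from h import *
np.set_printoptions(precision=3,suppress=True)
print(delta([.672,-.165,.235]))
E
```

```text
t: 11.48
tool_pos: [0.6729, -0.1648, 0.3219]
tool_rot: [-3.125, 0.318, 0.004]
contact_force: [-0.4, 0.7, 0.2]
opening: -0.0
grip_force: 0.0
[-0.061  0.042  8.689]
```

```bash
python3 -m handwheel '[[[0,0,4.5],[0,0,0]],[[0,0,8.7],[0,0,0]],[[0,0,8.7],[0,0,0]]]'
python3 -m handwheel '[[[-2.5,0,0],[0,0,0]],[[-4,0,0],[0,0,0]],[[-5.5,0,0],[0,0,0]],[[-7.5,0,0],[0,0,0]],[[-9.5,0,1.0],[0,0,0]]]'
python3 -m handwheel '[[[-2,0,1.4],[0,0,0]],[[-3.7,0,3.2],[0,0,0]],[[-5,0,5],[0,0,0]],[[-5.5,0,6.5],[0,0,0]]]'
```

```text
t: 11.85
tool_pos: [0.6696, -0.1637, 0.2308]
tool_rot: [-3.123, 0.314, 0.016]
contact_force: [0.4, 0.2, 0.2]
opening: -0.0
grip_force: 0.0
t: 12.48
tool_pos: [0.5797, -0.1461, 0.23]
tool_rot: [3.125, -0.314, 0.008]
contact_force: [0.3, -0.2, 0.9]
opening: -0.0002
grip_force: 0.6
t: 12.98
tool_pos: [0.5253, -0.135, 0.1631]
tool_rot: [3.125, -0.314, 0.004]
contact_force: [-0.9, -0.1, 1.9]
opening: 0.0001
grip_force: 0.9
```

```bash
python3 -m handwheel '[[[-1,0,1.5],[0,0,0]],[[-1.7,0,3],[0,0,0]],[[-2,0,4.2],[0,0,0]],[[-2,0,5],[0,0,0]]]'
python3 -m handwheel '[[[0,0,0.5],[0,0,0]],[[0,0,0.8],[0,0,0]],[[0,0,1.1],[0,0,0]],[[0,0,1.1],[0,0,0]]]'
```

```text
t: 13.48
tool_pos: [0.5051, -0.1308, 0.1146]
tool_rot: [-3.126, 0.314, 0.005]
contact_force: [-12.2, 5.3, 21.5]
opening: -0.0002
grip_force: 9.9
t: 13.98
tool_pos: [0.5054, -0.1309, 0.1071]
tool_rot: [-3.126, 0.313, 0.007]
contact_force: [-19.8, 6.6, 35.7]
opening: 0.0001
grip_force: 18.4
```

```bash
python3 -m handwheel '[[[0,0,-5],[0,0,0]],[[0,0,-11],[0,0,0]],[[0,0,-17],[0,0,0]],[[0,0,-22.5],[0,0,0]],[[0,0,-22.5],[0,0,0]]]'
python3 - <<'E'
from h import *
np.set_printoptions(precision=3,suppress=True)
print(delta([.702,-.018,.32]))
im=ctrl.get_image("scene")[150:330,190:400];cv2.imwrite("pics/s5.png",cv2.resize(im,None,fx=3.5,fy=3.3,interpolation=2))
E
```

```text
t: 14.6
tool_pos: [0.5073, -0.1316, 0.3316]
tool_rot: [3.123, -0.314, 0.014]
contact_force: [-0.1, -0.1, -0.4]
opening: -0.0002
grip_force: 0.0
[ 16.807 -15.007   1.286]
```

View pics/s5.png

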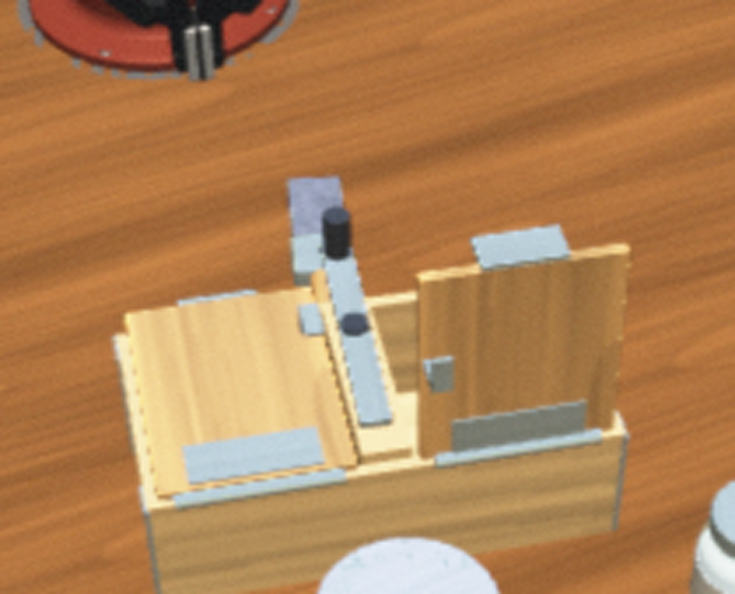

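The right cover is shut, its top face at about (225,385) in the crop, and it stayed down. The bar still lies along the divider. Next is the left cover.

```bash
python3 -m handwheel '[[[4,-4,0.5],[0,0,0]],[[8,-8,0.5],[0,0,0]],[[12,-12,0.5],[0,0,0]],[[16.8,-15,0.5],[0,0,0]],[[16.8,-15,0.5],[0,0,0]]]'
python3 -m handwheel '[[[0,0,0],[0,0,0]]]'
```

```text
t: 15.28
tool_pos: [0.7009, -0.0154, 0.3131]
tool_rot: [-3.126, 0.31, 0.017]
contact_force: [-1.2, -0.7, 0.2]
opening: -0.0001
grip_force: 0.0
t: 15.4
tool_pos: [0.6991, -0.0172, 0.3177]
tool_rot: [3.126, -0.314, -0.008]
contact_force: [0.1, -0.8, -0.6]
opening: 0.0001
grip_force: 0.0
```

```bash
python3 - <<'E'
from h import *
np.set_printoptions(precision=3,suppress=True)
print(delta([.702,-.018,.233]))
E
```

```text
[0.343 0.02  8.468]
```

```bash
python3 -m handwheel '[[[0.3,0,4.5],[0,0,0]],[[0.3,0,8.5],[0,0,0]],[[0.3,0,8.5],[0,0,0]]]'
python3 -m handwheel '[[[-2.5,0,0],[0,0,0]],[[-4,0,0],[0,0,0]],[[-5.5,0,0],[0,0,0]],[[-7.5,0,0],[0,0,0]],[[-9.5,0,1.0],[0,0,0]]]'
python3 -m handwheel '[[[-2,0,1.4],[0,0,0]],[[-3.7,0,3.2],[0,0,0]],[[-5,0,5],[0,0,0]],[[-5.5,0,6.5],[0,0,0]]]'
python3 -m handwheel '[[[-1,0,1.5],[0,0,0]],[[-1.7,0,3],[0,0,0]],[[-2,0,4.2],[0,0,0]],[[-2,0,5],[0,0,0]]]'
```

```text
t: 15.78
tool_pos: [0.6995, -0.0182, 0.2312]
tool_rot: [-3.126, 0.316, 0.014]
contact_force: [-0.6, 0.5, 0.6]
opening: 0.0002
grip_force: 0.0
t: 16.4
tool_pos: [0.6102, 0.0008, 0.2292]
tool_rot: [3.126, -0.315, 0.009]
contact_force: [1.2, -0.4, 1.5]
opening: -0.0003
grip_force: 0.6
t: 16.9
tool_pos: [0.5559, 0.0119, 0.1623]
tool_rot: [3.126, -0.314, 0.004]
contact_force: [0.3, 0.3, 2.1]
opening: -0.0
grip_force: 0.9
t: 17.4
tool_pos: [0.536, 0.0161, 0.1136]
tool_rot: [3.126, -0.314, -0.005]
contact_force: [-12.3, -0.3, 18.9]
opening: 0.0005
grip_force: 8.9
```

```bash
python3 -m handwheel '[[[0,0,0.5],[0,0,0]],[[0,0,0.8],[0,0,0]],[[0,0,1.1],[0,0,0]],[[0,0,1.1],[0,0,0]]]'
python3 -m handwheel '[[[0,0,-5],[0,0,0]],[[0,0,-10],[0,0,0]],[[0,0,-10],[0,0,0]]]'
python3 - <<'E'
from h import *
np.set_printoptions(precision=3,suppress=True)
im={c:ctrl.get_image(c) for c in("top","scene")}
for n,z in(("bar_pivot",.122),("bar_knob",.157),("cover_right_edge",.108),("cover_left_edge",.108)):
  for c in("top","scene"):
    print(c,n,[(np.round(r["position"]),atz(c,r["position"],z),round(r["score"],2)) for r in ctrl.landmark_of(c,n)[:2]])
cv2.imwrite("pics/s6.png",cv2.resize(im["scene"][150:330,190:400],None,fx=3.5,fy=3.3,interpolation=2))
E
```

```text
t: 17.9
tool_pos: [0.5363, 0.0161, 0.107]
tool_rot: [3.125, -0.313, -0.006]
contact_force: [-22.8, 2.2, 40.1]
opening: 0.0004
grip_force: 20.2
t: 18.27
tool_pos: [0.5388, 0.0157, 0.2047]
tool_rot: [3.126, -0.314, 0.013]
contact_force: [0.3, -0.3, -0.0]
opening: 0.0002
grip_force: 0.0
top bar_pivot [(array([326., 260.]), array([ 0.544, -0.049,  0.122]), 0.82)]
scene bar_pivot [(array([292., 246.]), array([ 0.537, -0.058,  0.122]), 0.85)]
top bar_knob [(array([325., 286.]), array([ 0.48 , -0.044,  0.157]), 0.67)]
scene bar_knob [(array([288., 214.]), array([ 0.476, -0.039,  0.157]), 0.91)]
top cover_right_edge [(array([356., 289.]), array([ 0.472, -0.124,  0.108]), 0.7), (array([444., 228.]), array([ 0.624, -0.347,  0.108]), 0.29)]
scene cover_right_edge [(array([253., 238.]), array([ 0.465, -0.119,  0.108]), 0.55), (array([469., 257.]), array([0.712, 0.281, 0.108]), 0.3)]
top cover_left_edge [(array([296., 276.]), array([0.504, 0.026, 0.108]), 0.61)]
scene cover_left_edge [(array([323., 231.]), array([0.51 , 0.029, 0.108]), 0.55)]
```

View pics/s6.png

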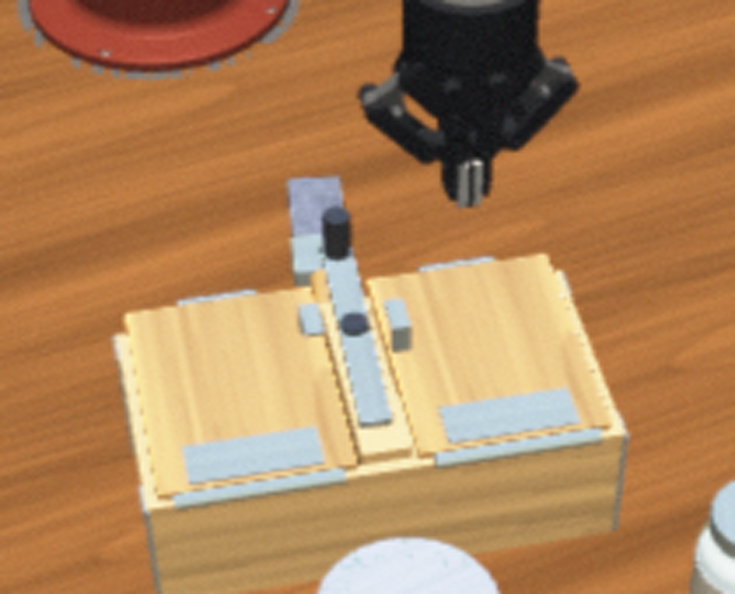

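Both covers are shut and level at (225,385) and (490,345) in the crop. The knob is at (336,232) and the bar is free to swing. I'm moving over the knob.

```bash
python3 - <<'E'
from h import *
np.set_printoptions(precision=3,suppress=True)
print(ctrl.get_obs()["q"],delta([.474,-.040,.205]),delta([.474,-.040,.131]))
E
```

```text
[-0.109 -0.138  1.852  0.     1.429  1.662] [-4.957  6.721 -0.592] [-4.945  6.72   6.808]
```

```bash
python3 -m handwheel '[[[-2.5,3.4,-0.6],[0,0,0]],[[-5,6.7,-0.6],[0,0,0]],[[-5,6.7,-0.6],[0,0,0]],[[-5,6.7,-0.6],[0,0,0]]]' -0.05 30
python3 - <<'E'
from h import *
np.set_printoptions(precision=3,suppress=True)
print(delta([.474,-.040,.131]))
im=ctrl.get_image("scene")[140:260,230:370];cv2.imwrite("pics/s7.png",cv2.resize(im,None,fx=5,fy=5,interpolation=2))
E
```

```text
t: 19.27
tool_pos: [0.4743, -0.0397, 0.206]
tool_rot: [-3.126, 0.314, -0.001]
contact_force: [-0.4, -0.5, 0.0]
opening: 0.045
grip_force: 0.0
[-0.026  0.041  7.503]
```

View pics/s7.png

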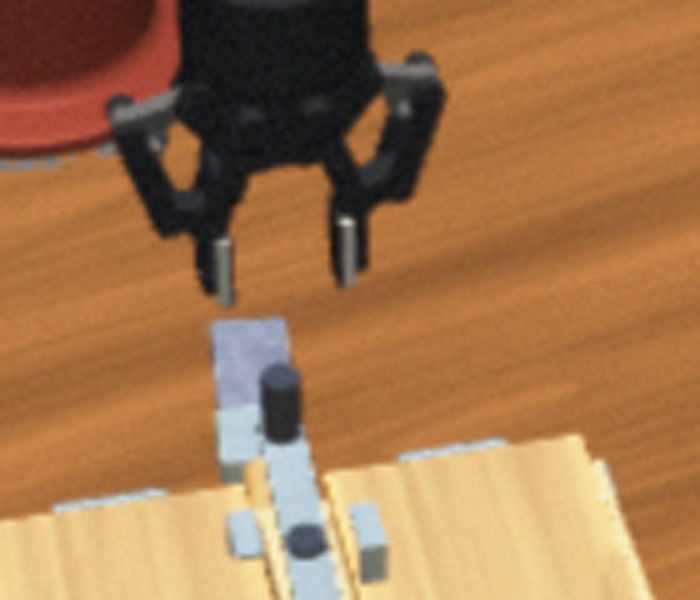

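The fingers (tips at (222,300) and (347,282) in the crop) straddle the knob at (282,400). I'm descending and gripping.

```bash
python3 -m handwheel '[[[0,0,4],[0,0,0]],[[0,0,7.5],[0,0,0]],[[0,0,7.5],[0,0,0]]]'
python3 -m handwheel '[[[0,0,0],[0,0,0]],[[0,0,0],[0,0,0]],[[0,0,0],[0,0,0]],[[0,0,0],[0,0,0]]]' 1 30
```

```text
t: 19.7
tool_pos: [0.4721, -0.0386, 0.1277]
tool_rot: [-3.125, 0.312, 0.011]
contact_force: [0.3, -0.4, 0.1]
opening: 0.045
grip_force: 0.0
t: 20.2
tool_pos: [0.4754, -0.04, 0.1329]
tool_rot: [3.126, -0.314, 0.006]
contact_force: [-0.1, 0.3, 5.5]
opening: 0.0171
grip_force: 29.9
```

```bash
python3 -m handwheel '[[[0.17,-1.23,0],[0,0,0]],[[0.48,-2.24,0],[0,0,0]],[[0.93,-3.18,0],[0,0,0]],[[1.52,-4.05,0],[0,0,0]],[[2.23,-4.82,0],[0,0,0]]]'
python3 - <<'E'
from h import *
np.set_printoptions(precision=3,suppress=True)
print(delta([.5405,-.0555,.13]))
E
```

```text
t: 20.82
tool_pos: [0.5058, 0.0021, 0.1325]
tool_rot: [3.123, -0.315, 0.001]
contact_force: [-4.4, -5.0, 6.5]
opening: 0.017
grip_force: 30.5
[4.55  4.952 0.266]
```

```bash
python3 -m handwheel '[[[0.82,-0.66,0],[0,0,0]],[[1.73,-1.18,0],[0,0,0]],[[2.7,-1.57,0],[0,0,0]],[[3.72,-1.8,0],[0,0,0]],[[4.77,-1.88,0],[0,0,0]]]'
python3 -m handwheel '[[[0.3,0,0],[0,0,0]],[[0.6,0,0],[0,0,0]],[[0.6,0,0],[0,0,0]]]'
python3 - <<'E'
from h import *
np.set_printoptions(precision=3,suppress=True)
print(delta([.5405,-.0555,.13]))
E
```

```text
t: 21.45
tool_pos: [0.5512, 0.0097, 0.1317]
tool_rot: [3.119, -0.314, -0.024]
contact_force: [-40.9, -5.2, 28.2]
opening: 0.0169
grip_force: 32.9
t: 21.82
tool_pos: [0.5539, 0.0091, 0.1309]
tool_rot: [3.12, -0.313, -0.036]
contact_force: [-31.6, -6.1, 22.3]
opening: 0.0166
grip_force: 33.3
[-0.031  6.594  0.144]
```

```bash
python3 -m handwheel '[[[-0.8,0,0],[0,0,0]],[[-0.8,0,0],[0,0,0]],[[-0.8,0,0],[0,0,0]],[[-0.8,0,0],[0,0,0]]]' 0.1
python3 -m handwheel '[[[0,0,-5],[0,0,0]],[[-3,0,-9],[0,0,0]],[[-9,0,-12],[0,0,0]],[[-13,0,-12],[0,0,0]],[[-13,0,-12],[0,0,0]]]'
python3 - <<'E'
from h import *
np.set_printoptions(precision=3,suppress=True)
im={c:ctrl.get_image(c) for c in("top","scene")}
for n,z in(("bar_pivot",.122),("bar_knob",.157),("cover_right_edge",.108),("cover_left_edge",.108),("cover_right_hinge",.108),("cover_left_hinge",.108),("case",0)):
  for c in("top","scene"):
    print(c,n,[(np.round(r["position"],1),atz(c,r["position"],z),round(r["score"],2)) for r in ctrl.landmark_of(c,n)[:1]])
# bar ends: pixels of grey in the top view
for c in im: cv2.imwrite(f"pics/{c}9.png",im[c])
E
```

```text
t: 22.32
tool_pos: [0.5543, 0.0124, 0.1309]
tool_rot: [-3.126, 0.314, -0.0]
contact_force: [-0.2, 0.4, 0.7]
opening: 0.0387
grip_force: 0.0
t: 22.95
tool_pos: [0.4254, 0.0388, 0.2518]
tool_rot: [-3.126, 0.312, -0.005]
contact_force: [0.3, -0.1, 0.4]
opening: 0.0383
grip_force: 0.0
top bar_pivot [(array([328.3, 258.3]), array([ 0.548, -0.054,  0.122]), 0.88)]
scene bar_pivot [(array([292.4, 247. ]), array([ 0.539, -0.057,  0.122]), 0.59)]
top bar_knob [(array([304.1, 252.6]), array([0.56 , 0.006, 0.157]), 0.96)]
scene bar_knob [(array([323.7, 231.6]), array([0.557, 0.009, 0.157]), 0.8)]
top cover_right_edge [(array([358. , 288.9]), array([ 0.472, -0.128,  0.108]), 0.95)]
scene cover_right_edge [(array([251.2, 240. ]), array([ 0.469, -0.125,  0.108]), 0.82)]
top cover_left_edge [(array([293.8, 272.1]), array([0.515, 0.032, 0.108]), 0.97)]
scene cover_left_edge [(array([319.5, 228.7]), array([0.5  , 0.026, 0.108]), 0.87)]
top cover_right_hinge [(array([367.5, 227.3]), array([ 0.626, -0.154,  0.108]), 0.8)]
scene cover_right_hinge [(array([261.9, 294.5]), array([ 0.623, -0.161,  0.108]), 0.83)]
top cover_left_hinge [(array([310.4, 216.4]), array([ 0.655, -0.011,  0.108]), 0.6)]
scene cover_left_hinge [(array([334. , 278.8]), array([ 0.646, -0.01 ,  0.108]), 0.92)]
top case [(array([328.5, 251.4]), array([ 0.575, -0.059,  0.   ]), 0.83)]
scene case [(array([293.3, 293.9]), array([ 0.566, -0.069,  0.   ]), 0.85)]
```

The estimates put the knob at home within about 0.05 rad. To be sure, I'll give it a short push with shut fingers.

```bash
python3 - <<'E'
from h import *
np.set_printoptions(precision=3,suppress=True)
print(delta([.521,.017,.132]))
E
python3 -m handwheel '[[[5,0,0],[0,0,0]],[[9.8,0.2,0],[0,0,0]],[[9.8,0.2,3],[0,0,0]],[[9.8,0.2,8],[0,0,0]],[[9.8,0.2,12],[0,0,0]]]' 1 40
```

```text
[ 9.673  0.206 11.893]
t: 24.38
tool_pos: [0.5219, 0.0168, 0.129]
tool_rot: [-3.126, 0.314, 0.002]
contact_force: [0.3, -0.1, 1.0]
opening: -0.0001
grip_force: 0.0
```

```bash
python3 -m handwheel '[[[1,0,0],[0,0,0]],[[1.5,0,0],[0,0,0]],[[1.8,0,0],[0,0,0]],[[1.8,0,0],[0,0,0]]]'
python3 -m handwheel '[[[0.2,0,0],[0,0,0]],[[0.4,0,0],[0,0,0]],[[0.4,0,0],[0,0,0]],[[0.4,0,0],[0,0,0]]]'
python3 -m handwheel '[[[0.2,0,0],[0,0,0]],[[0.4,0,0],[0,0,0]],[[0.4,0,0],[0,0,0]],[[0.4,0,0],[0,0,0]]]'
```

```text
t: 24.88
tool_pos: [0.5382, 0.0137, 0.1325]
tool_rot: [-3.126, 0.314, 0.01]
contact_force: [-11.7, 1.9, 2.4]
opening: -0.0
grip_force: 6.0
t: 25.38
tool_pos: [0.5385, 0.0137, 0.1323]
tool_rot: [-3.125, 0.313, 0.026]
contact_force: [-25.3, 3.4, 12.4]
opening: 0.0001
grip_force: 13.2
t: 25.88
tool_pos: [0.5388, 0.0137, 0.1322]
tool_rot: [-3.125, 0.312, 0.042]
contact_force: [-40.7, 5.2, 21.5]
opening: 0.0002
grip_force: 20.6
```

That's a hard stop, so the bar is home. I'm retreating and checking the rest of the scene.

```bash
python3 -m handwheel '[[[-2,0,0],[0,0,0]],[[-4,0,-1],[0,0,0]],[[-4,0,-7],[0,0,0]],[[-8,0,-13],[0,0,0]],[[-13,0,-16],[0,0,0]]]'
python3 -m handwheel '[[[0,0,-3],[0,0,0]],[[0,0,-3],[0,0,0]],[[0,0,-3],[0,0,0]]]'
python3 - <<'E'
from h import *
np.set_printoptions(precision=3,suppress=True)
o=ctrl.get_obs();print(o["tool_pos"],o["contact_force"])
im={c:ctrl.get_image(c) for c in("top","scene")}
for n,z in(("bar_knob",.157),("cover_right_edge",.108),("cover_left_edge",.108),("brush",0),("big_tin",0),("jar",0),("tape",0),("offcut",0),("tall_tin",0)):
  for c in("top","scene"):
    print(c,n,[(atz(c,r["position"],z),round(r["score"],2)) for r in ctrl.landmark_of(c,n)[:1]])
# changed regions vs start, outside the case/arm
for c in im:
    d=cv2.absdiff(im[c],cv2.imread(f"pics/{c}0.png")).max(2)>60
    n,l,s,ce=cv2.connectedComponentsWithStats(cv2.morphologyEx(d.astype(np.uint8),cv2.MORPH_OPEN,np.ones((3,3))))
    print(c,[(s[i][:5].tolist()) for i in range(1,n) if s[i][4]>15])
E
```

```text
t: 26.5
tool_pos: [0.4252, 0.0366, 0.2951]
tool_rot: [-3.126, 0.315, -0.014]
contact_force: [0.4, 0.2, 1.2]
opening: 0.0005
grip_force: 0.0
t: 26.88
tool_pos: [0.4245, 0.0366, 0.3189]
tool_rot: [-3.126, 0.314, -0.002]
contact_force: [-0.2, -0.1, -1.0]
opening: -0.0002
grip_force: 0.0
[0.424 0.037 0.319] [-0.163 -0.088 -0.967]
top bar_knob [(array([0.555, 0.01 , 0.157]), 0.9)]
scene bar_knob [(array([ 0.564, -0.001,  0.157]), 0.91)]
top cover_right_edge [(array([ 0.483, -0.131,  0.108]), 0.69)]
scene cover_right_edge [(array([ 0.465, -0.127,  0.108]), 0.75)]
top cover_left_edge [(array([0.511, 0.031, 0.108]), 0.93)]
scene cover_left_edge [(array([0.5  , 0.022, 0.108]), 0.91)]
top brush [(array([ 0.385, -0.019,  0.   ]), 0.78)]
scene brush [(array([ 0.392, -0.021,  0.   ]), 0.97)]
top big_tin [(array([ 0.759, -0.127,  0.   ]), 0.58)]
scene big_tin [(array([ 0.756, -0.126,  0.   ]), 0.73)]
top jar [(array([0.762, 0.106, 0.   ]), 0.79)]
scene jar [(array([0.76 , 0.095, 0.   ]), 0.67)]
top tape [(array([0.642, 0.37 , 0.   ]), 0.64)]
scene tape [(array([0.649, 0.356, 0.   ]), 0.84)]
top of
[... 973 characters left out ...]
, 84], [594, 456, 10, 18, 142], [300, 465, 16, 15, 215], [394, 465, 35, 15, 157], [577, 473, 11, 4, 37], [340, 476, 5, 4, 18]]
scene [[0, 0, 113, 69, 2275], [238, 0, 34, 27, 660], [278, 0, 15, 19, 163], [296, 0, 53, 24, 955], [277, 29, 64, 105, 3579], [244, 40, 37, 32, 744], [194, 61, 18, 16, 145], [222, 61, 24, 24, 393], [188, 63, 11, 33, 174], [241, 80, 21, 22, 199], [254, 93, 7, 4, 25], [257, 99, 41, 41, 991], [291, 98, 7, 8, 34], [235, 107, 13, 7, 56], [260, 107, 4, 5, 18], [0, 126, 20, 45, 467], [283, 213, 8, 16, 113], [297, 218, 68, 69, 2898], [228, 231, 67, 69, 3327], [284, 230, 10, 10, 74], [296, 233, 14, 7, 71], [158, 276, 29, 24, 535], [163, 303, 16, 10, 102], [183, 307, 6, 9, 35]]
```

```bash
python3 -c "
from station import ctrl
print(ctrl.finish_job())"
```

```text
the job is handed in; nothing more can be done
None
```

I packed the plain short tin in the right compartment, snapped both covers shut and swung the bar to a hard stop under the keepers, handing in at about 28 s; the gripper caught on the case while lowering the tin (about 24 N). The other things on the table showed no shift in the cameras, but the packed tin, now under its cover, I could not recheck.

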